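# Stopper a bottle in the bench press

### The arm

A 7-joint arm with a two-finger parallel gripper is mounted at the origin on a cart in front of the work surface, level with it; the furniture and walls round the work are solid. World frame = base frame: x ahead of the robot, y to its left, z up, the work surface at z = 0. Lengths are in mm, angles in degrees, forces in N, time in s.
With the tool pointing down it reaches from about 400 to 850 mm from the base axis. Payload 4.4 kg.
Tool frame: the origin (TCP) lies between the finger pads; the fingertips stand 11 mm ahead of it and the grasp point (between the pads) lies 8 mm behind it (arm.tip_reach is the distance from the TCP to the fingertips, in mm); y points along the fingers, z is the direction in which the jaws open and shut, and the axes are right-handed (so a half turn about y gives the same grasp; the last joint's range is limited). The gripper opens to 94 mm and grips with 3 to 60 N. Pads are 16 mm wide; open, the fingers measure 119 mm over their backs; the gripper's body (75 mm by 177 mm) begins 78 mm behind the grasp point.
Start: joints at [-77.281, 36.005, 2.206, 86.941, -1.547, 57.084, -1.146], TCP at [184.473, 623.288, 216.478] pointing down, gripper open.
Joint ranges: [-175.42, 175.42], [-21.48, 121.26], [-71.46, 75.88], [10.55, 141.38], [-63.04, 243.04], [13.31, 113.54], [-168.57, 168.57]. Speed limits (degrees/s): [147.25, 147.25, 180, 180, 180, 180, 180].

### API

Orientations are given as a 3x3 rotation matrix whose columns are the frame's x, y, z axes.
In Python, from bench import arm, grab_frame, get_calibration, spotter gives the robot as it stands.
- The arm moves only by the tool arm_command, never from a script. Its argument "motion" is one flat list of numbers, 5 for each row, row after row: the closure, from 0 (fully open) to 1 (shut), then the shift along the tool's x, y, z in m, then the turn about the tool's y in degrees. In form: [jaw, tx, ty, tz, spin, jaw, tx, ty, tz, spin, ...]. A call has 1 to 20 rows; each row is the pose to reach, as a shift and turn from the pose measured when the call began, along the tool's axes at that moment; what a row does not reach only later rows make up. A row lasts 1/12 s, in which the tool goes at most 41.7 mm and 7.16 degrees, less where a joint would pass 70% of its speed; a pose out of reach is approached as far as the arm can. A call with a gripper value outside its range is refused whole. The fingers move at their own pace and stop on an object; the grip force is fixed at half the most. Time passes only in rows, so rows that repeat a pose let the fingers close. It gives the time, the measured TCP pose, the force and the opening at its end, in the units of the state.
- arm.get_state(): the state, without advancing time (a new reading comes with each control period).
- grab_frame(name): name is "scene" or "top" or "wrist"; returns the picture (480x640x3 uint8, red, green, blue); there is no depth.
- get_calibration(name): a dict with "fx", "fy", "cx", "cy" (pixels), "k1" (the pictures are not rectified: a ray, as slopes to the right and down, at radius r is drawn at 1 + k1 r^2 times it, then the intrinsics apply), "extrinsics" (4x4, takes a point from world to camera coordinates). Camera axes: x right, y down, z forward; pixel columns grow to the right and rows downward; lengths in mm; the calibration is good to about 2 mm. A picture is of the moment at which its call begins: read the wrist's pose just before it. get_calibration takes no time and is no camera call; for the wrist camera it gives the pose at the moment of the call.
- arm.sign_off(): hands the job in, once; it reports no verdict.
Trained networks look in the newest picture that a camera, given by its name, has taken for a name from the list of things; names that differ only in an ending like _2 or _b are one class to them, and where a whole thing is asked for, a point or a joint stands for the part that bears it (a point fixed in the world has none). Each returns a list of dicts, best first, with "confidence" (0 to 1); they miss things now and then, are a little off and sometimes report something else, mostly with a low value. They report only what shows in the picture. A call takes as long as a camera call. They do not tell look-alikes from the thing itself.
- spotter.spot_in(camera, label): "at" ([column, row] in pixels, amid what is visible of it).
- spotter.pinpoint(camera, label): "at" ([column, row] in pixels: a listed point, or the origin of a listed thing).
The state is a dict: "time_s": time; "joint_positions": joint angles; "joint_vel": joint speeds; "joint_efforts": joint torques, N m; "tool_pos": TCP position; "orientation": TCP orientation; "contact_force": force on the tool from outside, world axes, zero at the start; "moment": the same for the moment, N m; "opening": finger opening in mm.
Only numpy, scipy, OpenCV 4.12 (cv2) and the standard library are available. Lean on these libraries where they do the work, as an engineer would, in place of code of your own. Each camera call takes 0.05 s, during which the arm holds its last target.

### The job

The brown bottle on the press's base plate still has its grey stopper standing half out: without gripping or lifting the bottle, and without touching the stopper with the fingers, push the bottle along the plate until it sits home in the white V-block under the press. Then push the lever down until the stopper is fully home in the bottle's neck, and let the lever spring back up, leaving the bottle in the V-block and the other bottles and the jar where they stand.

Things in the scene. Friction and masses are not known exactly. Their poses are not given: they have to be found in the camera images.
- press: White hand press, fixed, its lever towards the robot. Origin on the bench (z = 0) below the ram's axis; x points away from the loading side, y to the lever's free end, z up. Base plate 12 mm thick, x -200 to 75, y -130 to 90 mm. Column 34 x 36 mm at x = 0, y = -100 mm. Head arm from the column to the axis, x -15 to 15 mm, above z = 146 mm: a hand pushing the bottle home must lean back to -x.
- v_block (a point): Point level with the top (34 mm above the plate) of the white V-block, on the corner line of its V, 42 mm beyond the ram's axis (+x of the press). The 90 degree V opens to -x of the press (mouth 72 mm wide) and centres the 60 mm bottle on the axis; it guides in a bottle that arrives up to about 15 mm off line.
- nest (a point): Point on the base plate's top, 12 mm above the bench, on the ram's axis; axes as the press. The centre of the bottle's underside stands here when the bottle rests against both faces of the V-block.
- bottle: The bottle to be stoppered: upright brown glass, paper band, 60 mm in diameter up to 60 mm height, then shoulder and neck to 98 mm, mouth flange 32 mm in diameter; 0.1 to 0.2 kg. Origin at the centre of its underside, z up. It starts on the base plate, 85 to 150 mm on the -x side of the nest and up to 40 mm to either side; slides when pushed low.
- stopper (a joint): How far the bottle's grey stopper has been pressed in, m: 0 = raised (starts at 0 to 0.001), 0.006 = fully home, flange on the glass. Needs about 12 N straight down; it stays where it is left.
- stopper_top (a point): Centre of the top of the stopper's flange (30 mm in diameter, 4 mm thick) on the bottle: 108 mm above the bottle's underside when raised, 102 mm when home.
- ram_foot (a point): Centre of the underside of the black presser foot (24 mm in diameter) on the ram's axis; 130 mm above the bench with the lever up, 10 mm above the raised stopper. It goes down 0.1 m per rad of the lever: the stopper is home at about 0.16 rad.
- lever (a joint): Lever angle, rad: 0 = up (held by its spring), 0.18 = lower stop. Pivot on the column at y = -100, z = 205 mm of the press, axis along x; the lever runs to +y over the ram and its free end swings down. The spring alone takes 2 to 3 N at the grip; pressing the stopper home about 8 N.
- lever_grip (a point): Top of the black round grip (21 mm in diameter, 92 mm long, along the press's y) at the lever's free end, in the middle of its length, 240 mm from the pivot; about 228 mm above the bench with the lever up. Push down here: about 40 mm down brings the stopper home, 43 mm is the lever's stop.
- done_bottle_1: Finished bottle of the same kind, stopper already home, on the bench to the left of the press; to be left alone. Origin at the centre of its underside.
- done_bottle_2: Another finished bottle, to be left alone. Origin at the centre of its underside.
- cream_jar: White plastic jar with a ribbed lid, 77 mm in diameter, 91 mm high, on the bench to the right of the press; to be left alone. Origin at the centre of its underside.
Mind the look-alikes: they are no part of the job. Leave any red or turquoise look-alike of the bottle alone.

How it is judged (in metres and radians):
On the way, in this order (a step that is already met when the one before it is completed fails the run):
1. the bottle has been pushed home into the V-block, stopper still raised (horizontal distance between bottle and nest below 0.004 m and value of joint stopper below 0.002 m and value of joint lever below 0.03 rad), for 0.2 s.
2. the press has pushed the stopper home (value of joint stopper above 0.0052 m and horizontal distance between stopper_top and ram_foot below 0.005 m and distance between stopper_top and ram_foot below 0.006 m and value of joint lever above 0.14 rad), for 0.1 s.
At the end, for the whole second after the job is handed in: The stopper is pressed in by at least 5.2 of its 6 mm, the bottle stands upright and still on the plate with its axis within 5 mm of the nest, and the lever is back up (under 0.03 rad) (value of joint stopper above 0.0052 m and horizontal distance between bottle and nest below 0.005 m and angle between bottle's own z axis and vertical below 0.04 rad and z of bottle in the frame of nest below 0.003 m and linear speed of bottle below 0.01 m/s and value of joint lever below 0.03 rad); the robot touches nothing.
It fails at once if the bottle is lifted off the plate (z of bottle in the frame of nest above 0.01 m).
It fails at once if the bottle is tipped (angle between bottle's own z axis and vertical above 0.25 rad).
It fails at once if the fingers touch the stopper (contact force between the fingers and stopper above 0.5 N).
It fails at once if a finished bottle or the jar is disturbed (distance of any of done_bottle_1, done_bottle_2, cream_jar from where it was at the start of the episode above 0.015 m).
It also fails if it takes over 54 s, if anything falls off the work surface, if the arm or the gripper's body presses on something with over 40 N, if the wrist force passes 120 N, or if a joint passes its speed limit or range.

## Working session

There is one attempt and no reset: what is moved stays moved. The work goes in short steps, Python scripts to look and compute and a tool call to move; the robot and the scene stay as the last step left them, time stands still between calls to the robot, and variables do not carry over. Pictures are saved under pics/ and viewed, and the job is handed in when it is done.

Besides the shell and the picture viewer there is one more tool, called after "Call:" as name(argument=value, ...) on one line, values as JSON. arm_command: Moves the arm, as the interface text tells. Its arguments: {"type":"object","properties":{"motion":{"type":"array"}},"required":["motion"]}

```bash
mkdir -p pics; ls; cat > h.py <<'E'
import numpy as np, cv2
from bench import arm, grab_frame, get_calibration, spotter
def save(name,fn,crop=None,scale=1):
    im=grab_frame(name)[:,:,::-1].copy()
    cv2.imwrite('pics/'+fn.replace('.png','_raw.png'),im)
    if crop: 
        a,b,c,d=crop; im=im[b:d,a:c]
    if scale!=1: im=cv2.resize(im,None,fx=scale,fy=scale,interpolation=cv2.INTER_CUBIC)
    cv2.imwrite('pics/'+fn,im)
def proj(P,c):
    P=np.atleast_2d(P).astype(float); E=np.array(c['extrinsics'])
    q=P@E[:3,:3].T+E[:3,3]; s=q[:,:2]/q[:,2:]
    s=s*(1+c['k1']*(s**2).sum(1,keepdims=True))
    return s*[c['fx'],c['fy']]+[c['cx'],c['cy']]
def ray(px,c):
    d=(np.array(px,float)-[c['cx'],c['cy']])/[c['fx'],c['fy']]; s=d.copy()
    for _ in range(30): s=d/(1+c['k1']*(s@s))
    E=np.array(c['extrinsics']); R=E[:3,:3]
    return -R.T@E[:3,3], R.T@np.array([s[0],s[1],1])
def onz(px,z,c):
    o,d=ray(px,c); return o+d*(z-o[2])/d[2]
E
python3 - <<'E'
from h import *
np.set_printoptions(suppress=True,precision=3)
s=arm.get_state(); print(s)
for n in ('scene','top','wrist'):
    save(n,n+'0.png'); c=get_calibration(n); print(n,c['fx'],c['k1'],np.array(c['extrinsics']))
E
```

```text
pics
{'time_s': 0.0, 'joint_positions': array([-77.281,  36.057,   2.202,  86.996,  -1.547,  57.084,  -1.148]), 'joint_vel': array([-0.089,  0.021, -0.082,  0.034,  0.011,  0.052, -0.002]), 'joint_efforts': array([ -0.   , -54.971,   1.143, -18.664,  -0.052,   0.024,   0.   ]), 'tool_pos': array([184.276, 622.65 , 215.577]), 'orientation': array([[ 0.959, -0.001,  0.284],
       [-0.284, -0.002,  0.959],
       [ 0.   , -1.   , -0.002]]), 'contact_force': array([0.246, 0.096, 0.575]), 'moment': array([-0.053, -0.033,  0.014]), 'opening': 93.98723823114437}
scene 618.6613137433224 0.06274735777456737 [[   0.671   -0.741   -0.005 -386.891]
 [  -0.418   -0.373   -0.828  370.793]
 [   0.612    0.558   -0.56  1250.296]
 [   0.       0.       0.       1.   ]]
top 492.95973838837153 -0.058998547237925025 [[  -0.004   -1.      -0.02    20.133]
 [  -0.993    0.007   -0.121  597.232]
 [   0.121    0.019   -0.992 1417.745]
 [   0.       0.       0.       1.   ]]
wrist 376.87318327477556 -0.05617875643203995 [[   0.283    0.959   -0.001 -649.068]
 [   0.92    -0.271    0.284  -28.298]
 [   0.272   -0.081   -0.959  392.012]
 [   0.       0.       0.       1.   ]]
```

View pics/scene0.png

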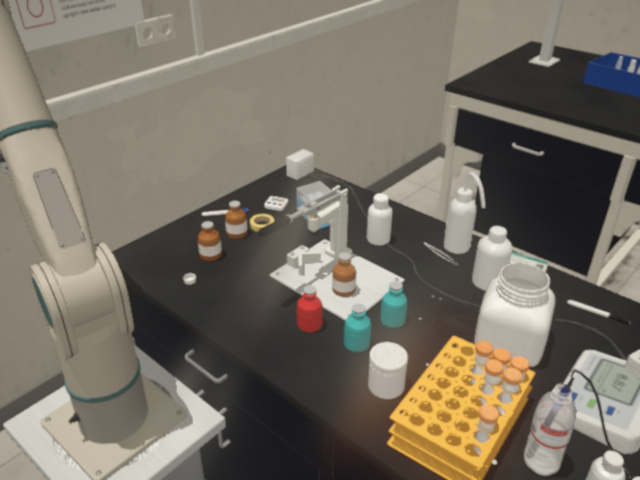

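View pics/top0.png

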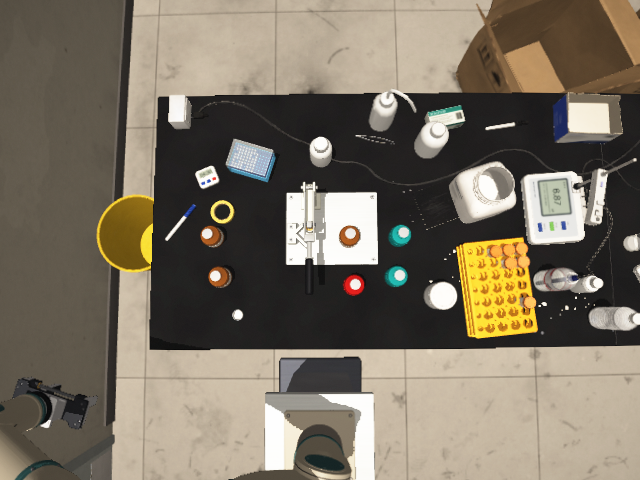

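```bash
python3 - <<'E'
from h import *
np.set_printoptions(suppress=True,precision=1)
for n in ('scene','top'):
    for l in ('v_block','nest','bottle','stopper_top','ram_foot','lever_grip','done_bottle_1','cream_jar','press'):
        print(n,l,[(np.round(d['at']),round(d['confidence'],2)) for d in spotter.pinpoint(n,l)])
E
```

```text
scene v_block [(array([298., 255.]), 0.85)]
scene nest [(array([313., 268.]), 0.8)]
scene bottle [(array([356., 342.]), 0.93), (array([309., 323.]), 0.9), (array([342., 290.]), 0.59), (array([390., 320.]), 0.59)]
scene stopper_top [(array([357., 306.]), 0.66), (array([345., 256.]), 0.62), (array([311., 289.]), 0.62), (array([397., 284.]), 0.41), (array([302., 256.]), 0.27)]
scene ram_foot [(array([311., 232.]), 0.57)]
scene lever_grip [(array([270., 221.]), 0.68)]
scene done_bottle_1 [(array([234., 232.]), 0.91), (array([212., 256.]), 0.6), (array([345., 259.]), 0.55)]
scene cream_jar [(array([384., 386.]), 0.58)]
scene press [(array([316., 273.]), 0.56)]
top v_block [(array([295., 234.]), 0.77)]
top nest [(array([311., 235.]), 0.64)]
top bottle [(array([352., 286.]), 0.92), (array([392., 276.]), 0.79), (array([348., 241.]), 0.75), (array([396., 240.]), 0.61)]
top stopper_top [(array([353., 284.]), 0.61), (array([351., 234.]), 0.58), (array([404., 231.]), 0.44), (array([401., 274.]), 0.42)]
top ram_foot []
top lever_grip [(array([308., 275.]), 0.81), (array([436., 293.]), 0.45)]
top done_bottle_1 [(array([222., 279.]), 0.67), (array([214., 242.]), 0.58)]
top cream_jar [(array([439., 295.]), 0.8), (array([312., 234.]), 0.43)]
top press [(array([313., 237.]), 0.84)]
```

The brown bottle on the plate is at top (348,236) and scene (344,275). The things that could be mistaken for it are red at (354,285), turquoise at (400,236) and (397,276), and finished brown at (212,236) and (220,276), all in the top picture. I'll check it in a crop and measure.

```bash
python3 - <<'E'
from h import *
a=cv2.imread('pics/top0_raw.png')[170:310,270:430]; b=cv2.imread('pics/scene0_raw.png')[170:330,240:420]
a=cv2.resize(a,(400,350),interpolation=cv2.INTER_CUBIC); b=cv2.resize(b,(394,350),interpolation=cv2.INTER_CUBIC)
cv2.imwrite('pics/crop1.png',np.hstack([a,b]))
np.set_printoptions(suppress=True,precision=1)
ct,cs=get_calibration('top'),get_calibration('scene')
print('vb',onz([295,234],46,ct),onz([298,255],46,cs))
print('nest',onz([311,235],12,ct),onz([313,268],12,cs))
print('bottle',onz([348,241],12,ct),onz([342,290],12,cs))
print('stop',onz([351,234],120,ct),onz([345,256],120,cs))
print('grip',onz([308,275],228,ct),onz([270,221],228,cs))
print('press',onz([313,237],0,ct),onz([316,273],0,cs),'ram',onz([311,232],130,cs))
for p in ((286,193),(377,193),(378,265),(286,263)): print('corner',onz(p,12,ct))
print('red',onz([353,284],108,ct),'turq',onz([404,231],108,ct),onz([401,274],108,ct),'jar',onz([439,295],0,ct))
E
```

```text
vb [615.4  67.6  46. ] [605.9  66.8  46. ]
nest [616.7  21.4  12. ] [623.4  29.4  12. ]
bottle [597.7 -89.4  12. ] [603.9 -86.6  12. ]
stop [604.3 -92.3 120. ] [605.2 -91.6 120. ]
grip [485.6  24.6 228. ] [479.4  33.6 228. ]
press [612.1  15.6   0. ] [624.2  19.4   0. ] ram [616.9  30.  130. ]
corner [746.   96.9  12. ]
corner [ 743.7 -179.3   12. ]
corner [ 525.2 -177.8   12. ]
corner [532.8  96.4  12. ]
red [466.1 -96.6 108. ] turq [ 613.4 -241.8  108. ] [ 492.9 -230.3  108. ] jar [ 435.1 -359.4    0. ]
```

View pics/crop1.png

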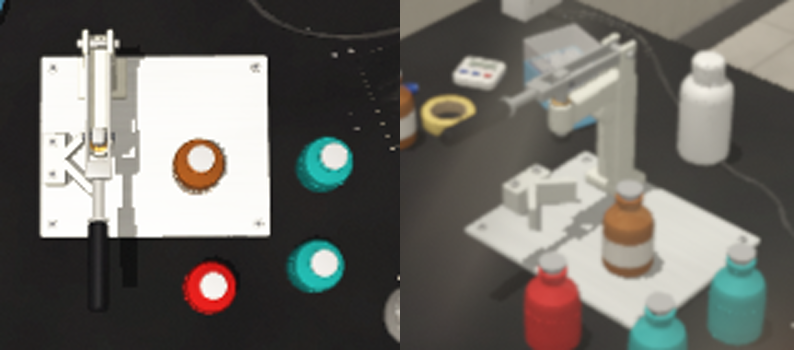

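The crop confirms it: brown with a paper band, alone on the plate. Nest ≈ (616, 23), with press +x = world +y and press +y = world −x. Held vertically, the hand's body would foul the head arm at the end of the push, and the moves can't tilt it directly. I'll test what happens to the tool's tilt at the edge of reach, going straight up where the space is free.

Call:
arm_command(motion=[0,0,-0.2,0,0,0,0,-0.2,0,0,0,0,-0.2,0,0,0,0,-0.2,0,0,0,0,-0.2,0,0,0,0,-0.2,0,0])

```text
time_s: 1.55
tool_pos: [185.4, 626.1, 424.9]
orientation: [[0.959, 0.004, 0.284], [-0.284, 0.014, 0.959], [-0.001, -1.0, 0.014]]
contact_force: [0.0, 0.3, 0.7]
opening: 94.0
```

Call:
arm_command(motion=[0,0,-0.3,0,0,0,0,-0.3,0,0,0,0,-0.3,0,0,0,0,-0.3,0,0,0,0,-0.3,0,0,0,0,-0.3,0,0,0,0,-0.3,0,0,0,0,-0.3,0,0,0,0,-0.3,0,0])

```text
time_s: 2.3
tool_pos: [174.0, 587.5, 646.1]
orientation: [[0.959, 0.016, 0.283], [-0.284, 0.058, 0.957], [-0.001, -0.998, 0.06]]
contact_force: [0.2, 1.1, -0.7]
opening: 94.1
```

```bash
python3 - <<'E'
from h import *
s=arm.get_state(); print(s['time_s'],s['joint_positions'].round(1),s['tool_pos'],s['joint_vel'].round(1)); print(s['orientation'].round(3))
c=get_calibration('wrist');E=np.array(c['extrinsics']);p=-E[:3,:3].T@E[:3,3]
print(s['orientation'].T@(p-s['tool_pos']), (s['orientation'].T@E[:3,:3].T).round(2))
E
```

```text
2.3 [-80.1  26.7  10.3  36.7  -5.3 113.5   0.2] [174.01148713 587.45750933 646.14043878] [-5.1 -2.4 11.9  4.3 -5.9 -0.5  3.4]
[[ 0.959  0.016  0.283]
 [-0.284  0.058  0.957]
 [-0.001 -0.998  0.06 ]]
[ -84.72005598 -167.81333966   -0.60480917] [[-0.    0.96  0.28]
 [-0.   -0.28  0.96]
 [ 1.    0.    0.  ]]
```

Call:
arm_command(motion=[0,0,-0.25,0.0,0,0,0,-0.25,0.0,0,0,0,-0.25,0.0,0,0,0,-0.25,0.0,0,0,0,-0.25,0.0,0,0,0,-0.25,0.0,0,0,0,-0.25,0.0,0,0,0,-0.25,0.0,0])

```text
time_s: 2.97
tool_pos: [155.2, 524.0, 693.5]
orientation: [[0.959, 0.029, 0.282], [-0.284, 0.102, 0.954], [-0.001, -0.994, 0.106]]
contact_force: [1.5, -0.5, -0.5]
opening: 94.0
```

```bash
python3 - <<'E'
from h import *
s=arm.get_state(); print(s['time_s'],s['joint_positions'].round(1),s['tool_pos'],s['joint_vel'].round(1)); print(s['orientation'].round(3))
E
```

```text
2.9667 [-8.230e+01  1.840e+01  1.120e+01  4.240e+01 -4.100e+00  1.135e+02
 -1.000e-01] [155.22665125 523.96240842 693.48307071] [-1.6 -3.6  1.2  3.7  0.4 -0.1 -0.1]
[[ 0.959  0.029  0.282]
 [-0.284  0.102  0.954]
 [-0.001 -0.994  0.106]]
```

Call:
arm_command(motion=[0,0,-0.3,0.2,0,0,0,-0.3,0.2,0,0,0,-0.3,0.2,0,0,0,-0.3,0.2,0,0,0,-0.3,0.2,0,0,0,-0.3,0.2,0,0,0,-0.3,0.2,0,0,0,-0.3,0.2,0,0,0,-0.3,0.2,0])

```text
time_s: 3.72
tool_pos: [165.7, 559.2, 700.6]
orientation: [[0.959, 0.042, 0.281], [-0.284, 0.146, 0.948], [-0.001, -0.988, 0.152]]
contact_force: [1.1, 0.7, -0.5]
opening: 94.4
```

```bash
python3 - <<'E'
from h import *
s=arm.get_state(); print(s['time_s'],s['joint_positions'].round(1),s['tool_pos'],s['joint_vel'].round(1)); print(s['orientation'].round(3))
E
```

```text
3.7167 [-8.100e+01  2.160e+01  1.060e+01  3.650e+01 -4.600e+00  1.135e+02
 -1.000e-01] [165.73889926 559.22987247 700.58451566] [ 0.5  1.5 -0.3 -1.9 -0.2  0.1 -0.1]
[[ 0.959  0.042  0.281]
 [-0.284  0.146  0.948]
 [-0.001 -0.988  0.152]]
```

Call:
arm_command(motion=[0,0,-0.3,0.3,0,0,0,-0.3,0.3,0,0,0,-0.3,0.3,0,0,0,-0.3,0.3,0])

```text
time_s: 4.05
tool_pos: [176.5, 595.5, 704.8]
orientation: [[0.959, 0.055, 0.278], [-0.284, 0.189, 0.94], [-0.001, -0.98, 0.197]]
contact_force: [-1.0, -0.1, 0.1]
opening: 93.7
```

Call:
arm_command(motion=[0,0,-0.3,0.3,0,0,0,-0.3,0.3,0,0,0,-0.3,0.3,0,0,0,-0.3,0.3,0])

```text
time_s: 4.38
tool_pos: [183.8, 619.9, 712.9]
orientation: [[0.959, 0.067, 0.276], [-0.284, 0.232, 0.93], [-0.001, -0.97, 0.241]]
contact_force: [0.5, -0.5, -0.2]
opening: 94.0
```

Call:
arm_command(motion=[0,0,-0.3,0.3,0,0,0,-0.3,0.3,0,0,0,-0.3,0.3,0,0,0,-0.3,0.3,0])

```text
time_s: 4.72
tool_pos: [188.3, 635.0, 725.0]
orientation: [[0.959, 0.08, 0.272], [-0.284, 0.273, 0.919], [-0.001, -0.959, 0.285]]
contact_force: [0.1, -0.5, -0.5]
opening: 93.8
```

```bash
python3 - <<'E'
from h import *
s=arm.get_state(); print(s['time_s'],s['joint_positions'].round(1),s['tool_pos'],s['joint_vel'].round(1)); print(s['orientation'].round(3))
E
```

```text
4.7167 [-7.930e+01  2.860e+01  1.180e+01  2.170e+01 -7.400e+00  1.135e+02
 -1.000e-01] [188.31679981 634.98937155 724.95973423] [ 0.4  2.2  0.3 -2.  -0.8 -0.1  0.1]
[[ 0.959  0.08   0.272]
 [-0.284  0.273  0.919]
 [-0.001 -0.959  0.285]]
```

```bash
cat > kin.py <<'E'
import numpy as np, itertools
from scipy.spatial.transform import Rotation as Ro
from scipy.optimize import least_squares
D=[([-77.281,36.057,2.202,86.996,-1.547,57.084,-1.148],[184.276,622.65,215.577],[[.959,-.001,.284],[-.284,-.002,.959],[0,-1,-.002]]),
([-80.1,26.7,10.3,36.7,-5.3,113.5,.2],[174.01,587.46,646.14],[[.959,.016,.283],[-.284,.058,.957],[-.001,-.998,.06]]),
([-82.30,18.40,11.2,42.4,-4.1,113.5,-.1],[155.23,523.96,693.48],[[.959,.029,.282],[-.284,.102,.954],[-.001,-.994,.106]]),
([-81.0,21.6,10.6,36.5,-4.6,113.5,-.1],[165.74,559.23,700.58],[[.959,.042,.281],[-.284,.146,.948],[-.001,-.988,.152]]),
([-79.3,28.6,11.8,21.7,-7.4,113.5,-.1],[188.32,634.99,724.96],[[.959,.08,.272],[-.284,.273,.919],[-.001,-.959,.285]])]
AX='zyzyzyz'
def fk(q,p,s):
    R=Ro.identity(); P=np.array([0,0,p[0]])
    off={1:np.array([p[5],0,p[1]]),3:None}
    for i in range(7):
        R=R*Ro.from_euler(AX[i],s[i]*q[i],degrees=True)
        if i==0: P=P+R.apply([p[6],0,0])
        if i==2: P=P+R.apply([p[4],0,p[1]])
        if i==3: P=P+R.apply([p[5],0,p[2]])
        if i==5: P=P+R.apply([p[7],0,p[3]])
    return P,R
if __name__=='__main__':
    best=[]
    for s in itertools.product([1,-1],repeat=7):
        if s[1]!=1 or s[3]!=1 or s[5]!=1: continue
        # tool fixed: y_tool = local z ; estimate const C from data0
        Rs=[fk(d[0],np.zeros(8),s)[1] for d in D]
        C=Rs[0].inv()*Ro.from_matrix(np.array(D[0][2],float))
        e=max((( (R*C).inv()*Ro.from_matrix(np.array(d[2],float))).magnitude()) for R,d in zip(Rs,D))
        best.append((np.degrees(e),s,C.as_matrix().round(3)))
    best.sort(key=lambda t:t[0])
    for b in best[:4]: print(b)
    s=best[0][1]
    f=lambda p: np.concatenate([fk(d[0],p,s)[0]-d[1] for d in D]+[0.02*np.array(p)[4:]])
    r=least_squares(f,[300,350,350,250,0,0,0,0]); print(r.x.round(1),np.abs(r.fun[:15]).max())
E
python3 kin.py
```

```text
(np.float64(0.14370799058416814), (-1, 1, -1, 1, -1, 1, -1), array([[ 0.,  0., -1.],
       [-1.,  0., -0.],
       [ 0.,  1.,  0.]]))
(np.float64(2.743753071408227), (-1, 1, -1, 1, -1, 1, 1), array([[ 0.04 ,  0.   , -0.999],
       [-0.999,  0.   , -0.04 ],
       [ 0.   ,  1.   ,  0.   ]]))
(np.float64(10.019614793917304), (-1, 1, 1, 1, 1, 1, 1), array([[ 0.131,  0.   , -0.991],
       [-0.991,  0.   , -0.131],
       [ 0.   ,  1.   ,  0.   ]]))
(np.float64(12.089214364214802), (-1, 1, 1, 1, 1, 1, -1), array([[ 0.092,  0.   , -0.996],
       [-0.996,  0.   , -0.092],
       [ 0.   ,  1.   ,  0.   ]]))
[ 372.8  572.   349.5  376.8   99.5   -7.7 -169.7 -104.5] 20.203268472950583
```

```bash
cat > fit.py <<'E'
from kin import *
s=(-1,1,-1,1,-1,1,-1)
def go(free,p0=(300,380,380,250,0,0,0,0)):
    free=list(free)
    def f(x):
        p=np.array(p0,float)*0; p[free]=x
        return np.concatenate([fk(d[0],p,s)[0]-d[1] for d in D])
    r=least_squares(f,np.array(p0,float)[free]); print(free,r.x.round(1),np.abs(r.fun).max().round(2))
for fr in ([0,1,2,3],[0,1,2,3,4],[0,1,2,3,5],[0,1,2,3,6],[0,1,2,3,7],[0,1,2,3,4,5],[0,1,2,3,4,7],[0,1,2,3,4,5,7]): go(fr)
E
python3 fit.py
```

```text
[0, 1, 2, 3] [376.4 524.7 396.4 377.4] 28.54
[0, 1, 2, 3, 4] [410.2 453.4 378.8 313.8  63.4] 28.01
[0, 1, 2, 3, 5] [314.2 540.5 391.6 311.4  18.5] 29.71
[0, 1, 2, 3, 6] [366.3 552.  396.7 391.9 -14.6] 28.16
[0, 1, 2, 3, 7] [391.1 462.4 386.  337.9 -43.1] 27.49
[0, 1, 2, 3, 4, 5] [597.5 363.8 379.6 445.7 106.  -48.9] 24.55
[0, 1, 2, 3, 4, 7] [411.9 473.1 379.9 319.3  87.2  32.1] 28.59
[0, 1, 2, 3, 4, 5, 7] [590.3 382.2 380.3 443.7 121.4 -46.7  23.4] 25.14
```

```bash
cat > fit.py <<'E'
from kin import *
s=(-1,1,-1,1,-1,1,-1)
# params: d1,L1,L2,L3, yo (lateral after j1), y3 (after j3), y5 (after j5), a4,a5,a7
def fk2(q,p,s=s):
    R=Ro.identity(); P=np.array([0,0,p[0]],float)
    for i in range(7):
        R=R*Ro.from_euler(AX[i],s[i]*q[i],degrees=True)
        if i==0: P=P+R.apply([0,p[4],0])
        if i==2: P=P+R.apply([p[7],p[5],p[1]])
        if i==4: P=P+R.apply([p[8],p[6],p[2]])
        if i==5: P=P+R.apply([p[9],0,p[3]])
    return P,R
def go(free,p0=(300,380,380,250,0,0,0,0,0,0)):
    free=list(free)
    def f(x):
        p=np.array(p0,float)*0; p[free]=x
        return np.concatenate([fk2(d[0],p)[0]-d[1] for d in D])
    r=least_squares(f,np.array(p0,float)[free]); print(free,r.x.round(1),np.abs(r.fun).max().round(2)); return r
if __name__=='__main__':
  for fr in ([0,1,2,3,4],[0,1,2,3,5],[0,1,2,3,6],[0,1,2,3,4,6],[0,1,2,3,4,7],[0,1,2,3,4,9],[0,1,2,3,4,8]): r=go(fr); print(r.fun.round(1))
E
python3 fit.py
```

```text
[0, 1, 2, 3, 4] [330.7 555.5 382.9 354.6 -28. ] 1.41
[-0.2 -0.9  0.9  0.4  0.8 -0.1 -0.1  1.4 -0.   0.6  0.5 -0.2 -0.7 -0.8
 -0.6]
[0, 1, 2, 3, 5] [340.4 560.4 382.6 370.7 -28.2] 0.87
[ 0.3  0.7 -0.6 -0.1 -0.8  0.1 -0.5 -0.9 -0.1  0.4 -0.4 -0.1 -0.5  0.7
  0.6]
[0, 1, 2, 3, 6] [335.1 557.9 384.  361.6 -28. ] 0.49
[ 0.   0.1 -0.3  0.2 -0.1 -0.  -0.4 -0.4  0.2  0.5 -0.3  0.1 -0.4  0.4
 -0.1]
[0, 1, 2, 3, 4, 6] [334.3 557.4 383.8 360.2  -5.4 -22.6] 0.53
[-0.  -0.1 -0.   0.3  0.1 -0.  -0.3 -0.   0.2  0.5 -0.1  0.1 -0.5  0.2
 -0.2]
[0, 1, 2, 3, 4, 7] [326.7 562.2 384.1 359.4 -28.7  -5.3] 0.76
[ 0.5 -0.4  0.1  0.2  0.5  0.1 -0.4  0.1 -0.1  0.4 -0.2 -0.1 -0.8  0.1
  0. ]
[0, 1, 2, 3, 4, 9] [328.6 562.3 383.8 358.4 -28.4   4.4] 1.0
[ 0.  -0.7  0.1  0.3  0.5  0.3 -0.3  0.4  0.6  0.5 -0.   0.1 -0.5 -0.
 -1. ]
[0, 1, 2, 3, 4, 8] [343.2 552.6 383.8 368.2 -27.9  -3.8] 0.78
[ 0.1  0.1  0.2  0.1 -0.6  0.1 -0.2  0.8 -0.   0.6  0.2 -0.1 -0.5 -0.1
 -0.2]
```

```bash
cat > ik.py <<'E'
from fit import *
P=[335.1,557.9,384,361.6,0,0,-28,0,0,0]
C=Ro.from_matrix([[0,0,-1],[-1,0,0],[0,1,0]])
LO=np.array([-175.42,-21.48,-71.46,10.55,-63.04,13.31,-168.57]);HI=np.array([175.42,121.26,75.88,141.38,243.04,113.54,168.57])
def tool(yax,xh):
    y=np.array(yax,float);y/=np.linalg.norm(y);x=np.array(xh,float);x-=y*(x@y);x/=np.linalg.norm(x)
    return Ro.from_matrix(np.array([x,y,np.cross(x,y)]).T)
def ik(pos,R,q0,n=40,seed=0):
    def f(q):
        p,r=fk2(q,P); e=((r*C).inv()*R).as_rotvec()*300
        return np.r_[p-pos,e,0.02*(q-q0)]
    best=None;rng=np.random.default_rng(seed)
    for k in range(n):
        st=q0 if k==0 else LO+(HI-LO)*rng.random(7)
        r=least_squares(f,np.clip(st,LO+.1,HI-.1),bounds=(LO,HI),max_nfev=60)
        er=np.abs(r.fun[:6]).max()
        if best is None or r.cost<best[0]: best=(r.cost,er,r.x)
    return best
if __name__=='__main__':
    q0=np.array([10,50,0,80,0,50,0.])
    for nm,yax,xh in (('A',(.08,.273,-.959),(0,1,0)),('A0',(0,0,-1),(0,1,0)),('B',(.1,.5,-.87),(0,-1,0)),('Cz+',(.08,.273,-.959),(1,0,0)),('Cz-',(.08,.273,-.959),(-1,0,0))):
        for pos in ((604,-145,45),(612,-20,45),(612,-145,250)):
            b=ik(np.array(pos,float),tool(yax,xh),q0,n=25); print(nm,pos,round(b[1],1),b[2].round(0))
E
python3 ik.py
```

```text
A (604, -145, 45) 0.0 [   6.   51.   27.   96.  -50.   51. -119.]
A (612, -20, 45) 0.0 [  -6.   49.   26.  100.  -54.   46. -125.]
A (612, -145, 250) 0.0 [   2.   37.   33.   86.  -38.   70. -134.]
A0 (604, -145, 45) 0.0 [ -12.   54.   41.   96.  -46.   48. -130.]
A0 (612, -20, 45) 0.0 [ 26.  52. -44. 104.  51.  46. 135.]
A0 (612, -145, 250) 0.0 [ -15.   41.   48.   86.  -32.   67. -142.]
B (604, -145, 45) 0.0 [ 43.  54. -27.  93. -11.  44.  35.]
B (612, -20, 45) 0.0 [ 35.  53. -31. 101. -12.  33.  26.]
B (612, -145, 250) 0.0 [ 38.  38. -19.  85. -20.  66.  34.]
Cz+ (604, -145, 45) 0.0 [ 45.  54. -42. 101.  28.  38.  84.]
Cz+ (612, -20, 45) 0.0 [ 34.  52. -41. 106.  29.  31.  70.]
Cz+ (612, -145, 250) 0.0 [ 44.  38. -41.  90.   9.  59.  95.]
Cz- (604, -145, 45) 0.0 [ 16.  48.   8.  97. -34.  43. -42.]
Cz- (612, -20, 45) 0.0 [  5.  46.   8. 101. -38.  37. -49.]
Cz- (612, -145, 250) 0.0 [ 13.  34.  12.  87. -26.  64. -55.]
```

```bash
cat > mv.py <<'E'
import sys
from h import *
s=arm.get_state();R=s['orientation'];p=s['tool_pos']
np.set_printoptions(suppress=True,precision=4)
print(s['time_s'],'q',s['joint_positions'].round(0),'p',p.round(1),'F',s['contact_force'].round(1),'open',round(s['opening'],1)); print(R.round(3).tolist())
for a in sys.argv[1:]:
    t=np.array(eval(a),float); d=R.T@(t-p)/1000; print(a,d.round(4),'len',np.linalg.norm(t-p).round(1))
E
python3 mv.py 450,350,500 550,0,470 430,-400,420
```

```text
4.7167 q [-79.  29.  12.  22.  -7. 113.  -0.] p [188.3 635.  725. ] F [ 0.1 -0.5 -0.5] open 93.8
[[0.959, 0.08, 0.272], [-0.284, 0.273, 0.919], [-0.001, -0.959, 0.285]]
450,350,500 [ 0.3321  0.1586 -0.2547] len 447.6
550,0,470 [ 0.5273  0.0997 -0.5577] len 774.0
430,-400,420 [ 0.5259  0.0287 -0.9722] len 1105.7
```

Call:
arm_command(motion=[0.75,0.332,0.159,-0.255,0,0.75,0.332,0.159,-0.255,0,0.75,0.332,0.159,-0.255,0,0.75,0.332,0.159,-0.255,0,0.75,0.332,0.159,-0.255,0,0.75,0.332,0.159,-0.255,0,0.75,0.332,0.159,-0.255,0,0.75,0.332,0.159,-0.255,0,0.75,0.332,0.159,-0.255,0,0.75,0.332,0.159,-0.255,0,0.75,0.527,0.1,-0.558,0,0.75,0.527,0.1,-0.558,0,0.75,0.527,0.1,-0.558,0,0.75,0.527,0.1,-0.558,0,0.75,0.527,0.1,-0.558,0,0.75,0.527,0.1,-0.558,0,0.75,0.527,0.1,-0.558,0,0.75,0.527,0.1,-0.558,0,0.75,0.527,0.1,-0.558,0])

```text
time_s: 6.3
tool_pos: [541.3, 22.2, 472.6]
orientation: [[0.959, 0.079, 0.272], [-0.283, 0.274, 0.919], [-0.002, -0.958, 0.285]]
contact_force: [0.5, 0.2, 1.2]
opening: 24.0
```

```bash
python3 mv.py 430,-400,420 450,-350,420
```

```text
6.3 q [-17.  16.  32.  84. -25.  82.  91.] p [541.3  22.2 472.6] F [0.5 0.2 1.2] open 24.0
[[0.959, 0.079, 0.272], [-0.283, 0.274, 0.919], [-0.002, -0.958, 0.285]]
430,-400,420 [ 0.013  -0.0741 -0.4333] len 439.8
450,-350,420 [ 0.018  -0.0588 -0.3819] len 386.8
```

Call:
arm_command(motion=[0.75,0.002,-0.006,-0.038,7,0.75,0.004,-0.012,-0.076,14,0.75,0.006,-0.018,-0.114,21,0.75,0.008,-0.024,-0.153,28,0.75,0.009,-0.03,-0.19,35,0.75,0.01,-0.036,-0.228,42,0.75,0.012,-0.042,-0.266,49,0.75,0.014,-0.048,-0.304,56,0.75,0.016,-0.054,-0.342,63,0.75,0.018,-0.059,-0.382,70,0.75,0.018,-0.059,-0.382,77,0.75,0.018,-0.059,-0.382,84,0.75,0.018,-0.059,-0.382,91,0.75,0.018,-0.059,-0.382,98,0.75,0.018,-0.059,-0.382,105,0.75,0.018,-0.059,-0.382,112,0.75,0.018,-0.059,-0.382,119,0.75,0.018,-0.059,-0.382,126])

```text
time_s: 7.8
tool_pos: [449.8, -349.7, 419.8]
orientation: [[-0.788, 0.079, 0.611], [-0.572, 0.275, -0.773], [-0.229, -0.958, -0.171]]
contact_force: [0.6, -0.0, -0.4]
opening: 23.2
```

```bash
python3 mv.py 480,-330,400
```

```text
7.8 q [ 12.  37.  65.  76. -42. 100.  20.] p [ 449.8 -349.7  419.8] F [ 0.6 -0.  -0.4] open 23.2
[[-0.788, 0.079, 0.611], [-0.572, 0.275, -0.773], [-0.229, -0.958, -0.171]]
480,-330,400 [-0.0305  0.0268  0.0066] len 41.2
```

```bash
python3 mv.py 530,-260,380 600,-160,300; python3 - <<'E'
from h import *
np.set_printoptions(suppress=True,precision=1)
# refine press & bottle with fresh top image and colour
im=grab_frame('top'); cv2.imwrite('pics/top2_raw.png',im[:,:,::-1])
hsv=cv2.cvtColor(im,cv2.COLOR_RGB2HSV)
c=get_calibration('top')
sub=im[170:310,270:430].astype(int)
white=((sub.min(2)>225)).astype(np.uint8)
for p in ((285.5,192.5),(377.5,192.5)): pass
cv2.imwrite('pics/top2.png',cv2.resize(im[170:310,270:430,::-1],(800,700),interpolation=cv2.INTER_CUBIC)[:600])
for l in ('stopper_top','bottle','nest','v_block','lever_grip'):
    print(l,[(np.round(d['at'],1),round(d['confidence'],2)) for d in spotter.pinpoint('top',l)])
E
```

```text
7.8 q [ 12.  37.  65.  76. -42. 100.  20.] p [ 449.8 -349.7  419.8] F [ 0.6 -0.  -0.4] open 23.2
[[-0.788, 0.079, 0.611], [-0.572, 0.275, -0.773], [-0.229, -0.958, -0.171]]
530,-260,380 [-0.1054  0.0692 -0.0135] len 126.8
600,-160,300 [-0.1994  0.1788 -0.0343] len 270.0
stopper_top [(array([353.2, 284.3]), 0.66), (array([401.7, 275.2]), 0.58), (array([401.3, 230.6]), 0.56), (array([348.6, 235.3]), 0.39), (array([313.5, 232.8]), 0.32)]
bottle [(array([400.1, 235.8]), 0.93), (array([351.6, 286.2]), 0.89), (array([392.8, 274.3]), 0.83), (array([347.7, 240.7]), 0.68)]
nest [(array([309.6, 233.8]), 0.73)]
v_block [(array([296.8, 233.2]), 0.92)]
lever_grip [(array([309.4, 277.8]), 0.61)]
```

View pics/top2.png

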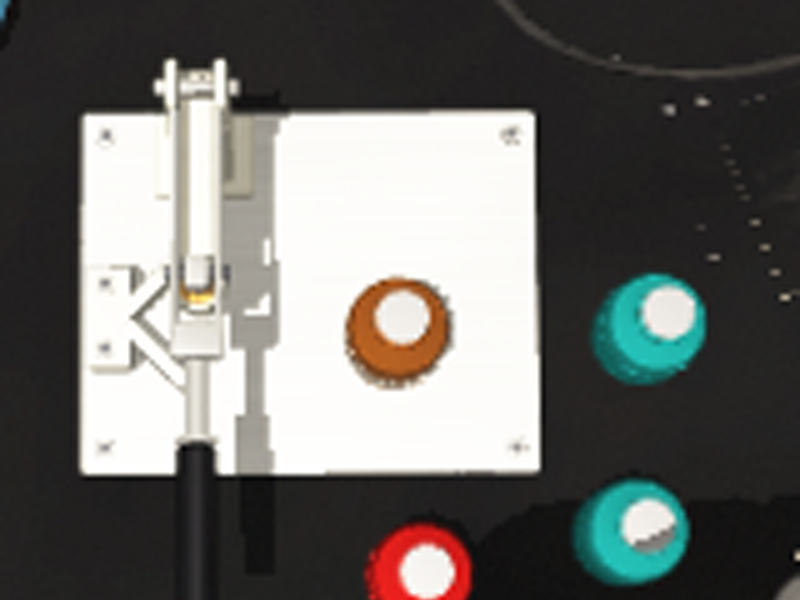

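```bash
python3 - <<'E'
from h import *
np.set_printoptions(suppress=True,precision=1)
c=get_calibration('top'); f=lambda p,z:onz(p,z,c)
for p in ((286,192.4),(377,192.2),(378.2,264.2),(286.2,264.6)): print('c',f(p,12))
print('v',f((296.6,233.6),46),'stop',f((350.6,233.4),120),'grip0',f((309.2,258.5),228))
print('grip dir',f((309.2,270),218),f((309.2,290),220),'hinge',f((309.8,188),205))
print('red',f((355,284),114),'t1',f((403.5,232.5),114),'t2',f((400,275.5),114))
cs=get_calibration('scene'); print('scene stop',onz((345,256),120,cs))
E
```

```text
c [747.9  96.9  12. ]
c [ 746.2 -179.4   12. ]
c [ 527.5 -178.4   12. ]
c [528.   95.8  12. ]
v [616.6  62.9  46. ] stop [606.  -91.2 120. ] grip0 [527.6  21.4 228. ]
grip dir [498.9  21.7 218. ] [447.9  21.9 220. ] hinge [716.3  19.7 205. ]
red [ 465.9 -101.8  114. ] t1 [ 608.3 -239.2  114. ] t2 [ 488.5 -226.4  114. ]
scene stop [605.2 -91.6 120. ]
```

Call:
arm_command(motion=[0.75,-0.01,0.009,-0.002,7,0.75,-0.02,0.018,-0.003,14,0.75,-0.03,0.027,-0.005,21,0.75,-0.04,0.036,-0.007,28,0.75,-0.05,0.045,-0.009,35,0.75,-0.06,0.054,-0.01,42,0.75,-0.07,0.063,-0.012,49,0.75,-0.08,0.072,-0.014,56,0.75,-0.09,0.081,-0.015,63,0.75,-0.1,0.09,-0.017,70,0.75,-0.11,0.099,-0.019,77,0.75,-0.12,0.107,-0.021,84,0.75,-0.13,0.116,-0.022,91,0.75,-0.14,0.125,-0.024,98,0.75,-0.15,0.134,-0.026,105,0.75,-0.16,0.143,-0.028,112,0.75,-0.17,0.152,-0.029,119,0.75,-0.18,0.161,-0.031,126,0.75,-0.199,0.179,-0.034,126,0.75,-0.199,0.179,-0.034,126])

```text
time_s: 9.77
tool_pos: [600.8, -154.6, 297.8]
orientation: [[-0.048, 0.076, -0.996], [0.96, 0.279, -0.025], [0.276, -0.957, -0.087]]
contact_force: [0.4, 0.7, -0.8]
opening: 23.3
```

```bash
python3 mv.py 606,-143,180 606,-143,38
```

```text
9.7667 q [ -13.   49.   74.   87.  -59.   92. -114.] p [ 600.8 -154.6  297.8] F [ 0.4  0.7 -0.8] open 23.3
[[-0.048, 0.076, -0.996], [0.96, 0.279, -0.025], [0.276, -0.957, -0.087]]
606,-143,180 [-0.0217  0.1164  0.0048] len 118.5
606,-143,38 [-0.0609  0.2523  0.017 ] len 260.1
```

```bash
python3 - <<'E'
from ik import *
q=np.array([-13,49,74,87,-59,92,-114.])
p,r=fk2(q,P);print(p.round(0),(r*C).as_matrix().round(2).tolist())
R=tool((.076,.279,-.957),(0,1,0))
for pos in ((606,-143,180),(606,-143,38),(606,-127,38),(612,-70,38),(617,-17,38),(617,-130,38),(617,-130,250),(560,-80,300),(477,22,260),(477,22,195)):
    b=ik(np.array(pos,float),R,q,n=1);print(pos,round(b[1],2),b[2].round(0));q=b[2]
E
```

```text
[ 583. -159.  283.] [[-0.03, 0.09, -1.0], [0.96, 0.27, -0.01], [0.27, -0.96, -0.1]]
(606, -143, 180) 0.0 [ -12.   54.   66.   90.  -63.   83. -113.]
(606, -143, 38) 0.01 [  -3.   57.   44.   95.  -63.   63. -110.]
(606, -127, 38) 0.0 [  -4.   57.   44.   96.  -63.   62. -111.]
(612, -70, 38) 0.0 [  -9.   55.   41.   98.  -63.   58. -115.]
(617, -17, 38) 0.0 [ -13.   54.   38.   99.  -63.   55. -119.]
(617, -130, 38) 0.0 [  -2.   56.   39.   94.  -60.   60. -114.]
(617, -130, 250) 0.0 [  -7.   42.   48.   86.  -47.   77. -128.]
(560, -80, 300) 0.0 [ -15.   33.   51.   93.  -43.   76. -131.]
(477, 22, 260) 0.0 [ -30.   26.   53.  112.  -44.   62. -134.]
(477, 22, 195) 0.0 [ -26.   32.   49.  116.  -51.   56. -125.]
```

Call:
arm_command(motion=[0.75,-0.011,0.06,0.003,1,0.75,-0.022,0.116,0.005,2,0.75,-0.022,0.116,0.005,3,0.75,-0.022,0.116,0.005,3,0.75,-0.03,0.146,0.007,3,0.75,-0.04,0.177,0.01,3,0.75,-0.048,0.207,0.013,3,0.75,-0.053,0.225,0.014,3,0.75,-0.053,0.225,0.014,3,0.75,-0.053,0.225,0.014,3])

```text
time_s: 10.6
tool_pos: [607.0, -144.6, 68.3]
orientation: [[0.004, 0.078, -0.997], [0.96, 0.279, 0.026], [0.28, -0.957, -0.074]]
contact_force: [0.1, -0.3, -0.1]
opening: 23.4
```

```bash
python3 mv.py 606,-141,38; python3 - <<'E'
from h import *
save('scene','sc3.png',(240,130,440,330),3); save('wrist','wr3.png')
E
```

```text
10.6 q [  -4.   55.   45.   98.  -62.   62. -110.] p [ 607.  -144.6   68.3] F [ 0.1 -0.3 -0.1] open 23.4
[[0.004, 0.078, -0.997], [0.96, 0.279, 0.026], [0.28, -0.957, -0.074]]
606,-141,38 [-0.005   0.0299  0.0033] len 30.5
```

View pics/sc3.png

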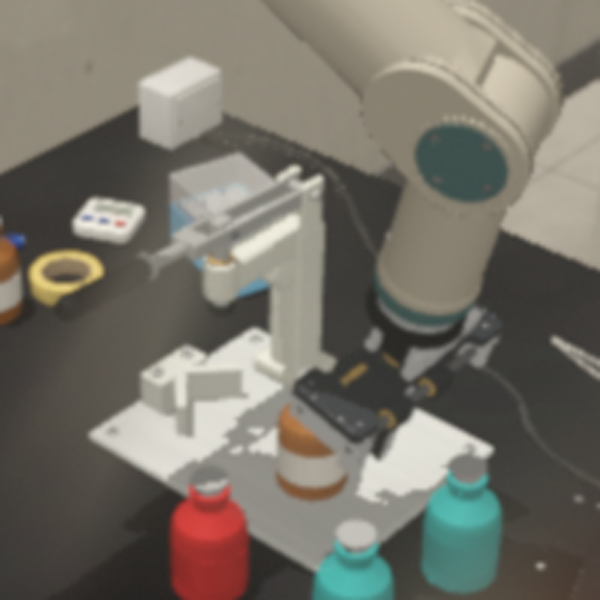

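View pics/wr3.png

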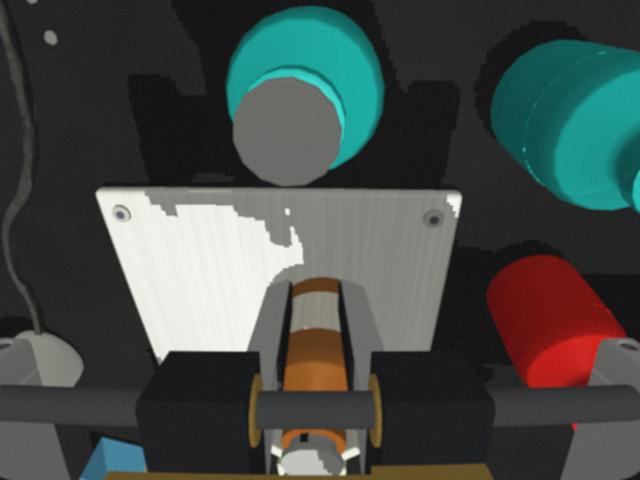

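Call:
arm_command(motion=[0.75,-0.003,0.015,0.002,0,0.75,-0.005,0.028,0.003,0,0.75,-0.005,0.028,0.003,0,0.75,-0.005,0.028,0.003,0])

```text
time_s: 11.03
tool_pos: [607.5, -142.1, 42.0]
orientation: [[0.003, 0.08, -0.997], [0.961, 0.277, 0.025], [0.278, -0.958, -0.076]]
contact_force: [-0.2, -0.4, 0.7]
opening: 23.6
```

```bash
python3 mv.py 606,-127,40 608,-100,40 612,-60,40 614,-42,40 617,-17,40
```

```text
11.0333 q [  -2.   55.   40.   99.  -62.   58. -110.] p [ 607.5 -142.1   42. ] F [-0.2 -0.4  0.7] open 23.6
[[0.003, 0.08, -0.997], [0.961, 0.277, 0.025], [0.278, -0.958, -0.076]]
606,-127,40 [0.014  0.0059 0.002 ] len 15.3
608,-100,40 [0.0399 0.0136 0.0007] len 42.2
612,-60,40 [ 0.0784  0.025  -0.0023] len 82.3
614,-42,40 [ 0.0957  0.0301 -0.0039] len 100.4
617,-17,40 [ 0.1197  0.0373 -0.0062] len 125.5
```

Call:
arm_command(motion=[0.75,0.005,0.002,0.001,0,0.75,0.01,0.004,0.002,0,0.75,0.014,0.006,0.002,0,0.75,0.018,0.007,0.002,0,0.75,0.022,0.008,0.0015,0,0.75,0.027,0.01,0.001,0,0.75,0.033,0.012,0.001,0,0.75,0.04,0.0136,0.0007,0,0.75,0.047,0.0157,0,0,0.75,0.054,0.018,0,0,0.75,0.061,0.02,-0.001,0,0.75,0.068,0.022,-0.0015,0,0.75,0.075,0.024,-0.002,0,0.75,0.082,0.026,-0.0025,0,0.75,0.088,0.028,-0.003,0,0.75,0.092,0.029,-0.0035,0,0.75,0.0955,0.03,-0.004,0,0.75,0.0955,0.03,-0.004,0])

```text
time_s: 12.53
tool_pos: [614.2, -40.7, 40.0]
orientation: [[0.002, 0.08, -0.997], [0.96, 0.278, 0.024], [0.279, -0.957, -0.076]]
contact_force: [0.4, -0.1, -0.6]
opening: 23.7
```

```bash
python3 mv.py 617,-22,40 617,-17,40; python3 - <<'E'
from h import *
save('scene','sc4.png',(240,130,440,330),3); save('wrist','wr4.png')
E
```

```text
12.5333 q [  -9.   52.   34.  103.  -63.   50. -117.] p [614.2 -40.7  40. ] F [ 0.4 -0.1 -0.6] open 23.7
[[0.002, 0.08, -0.997], [0.96, 0.278, 0.024], [0.279, -0.957, -0.076]]
617,-22,40 [ 0.018   0.0054 -0.0024] len 18.9
617,-17,40 [ 0.0228  0.0068 -0.0022] len 23.9
```

View pics/sc4.png

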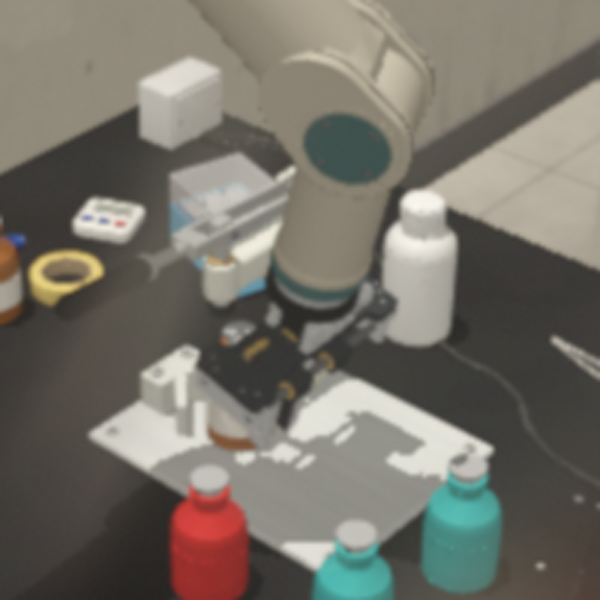

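View pics/wr4.png

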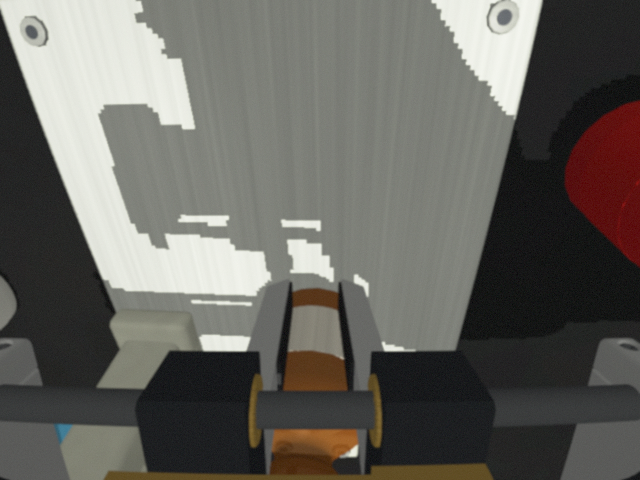

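Call:
arm_command(motion=[0.75,0.004,0.001,-0.001,1,0.75,0.008,0.0025,-0.001,2,0.75,0.011,0.0035,-0.001,3,0.75,0.014,0.0045,-0.001,3,0.75,0.017,0.0052,-0.001,3,0.75,0.019,0.0058,-0.001,3,0.75,0.02,0.006,-0.001,3,0.75,0.02,0.006,-0.001,3])

```text
time_s: 13.3
tool_pos: [615.6, -20.3, 39.9]
orientation: [[0.054, 0.08, -0.995], [0.958, 0.278, 0.074], [0.283, -0.957, -0.061]]
contact_force: [0.1, -0.5, 0.1]
opening: 23.6
```

```bash
python3 mv.py 616,-17,40 616,-15,40; python3 - <<'E'
from h import *
save('scene','sc5.png',(270,170,370,300),5); save('top','tp5.png',(270,170,370,290),5)
a=cv2.imread('pics/sc5.png');b=cv2.imread('pics/tp5.png');a=cv2.resize(a,(400,520));b=cv2.resize(b,(400,520));cv2.imwrite('pics/m5.png',np.hstack([a,b]))
E
```

```text
13.3 q [ -10.   52.   33.  104.  -63.   49. -122.] p [615.6 -20.3  39.9] F [ 0.1 -0.5  0.1] open 23.6
[[0.054, 0.08, -0.995], [0.958, 0.278, 0.074], [0.283, -0.957, -0.061]]
616,-17,40 [ 0.0032  0.0009 -0.0002] len 3.3
616,-15,40 [ 0.0051  0.0014 -0.    ] len 5.3
```

View pics/m5.png

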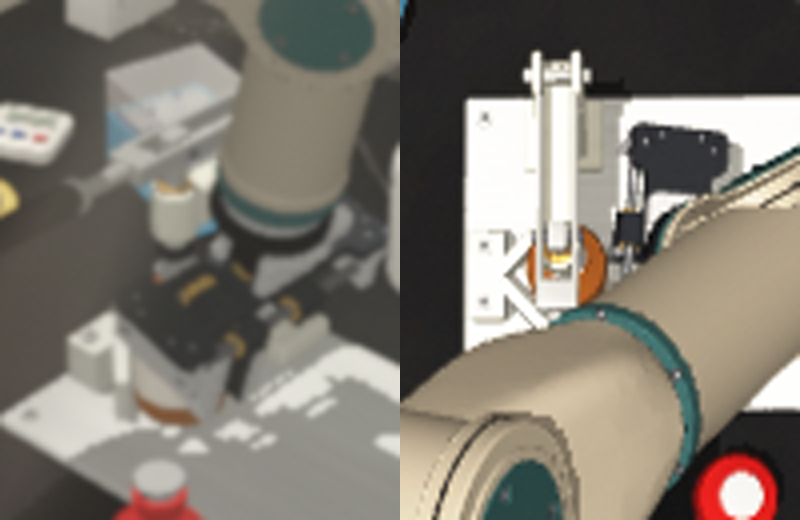

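Call:
arm_command(motion=[0.75,0.002,0.0006,0,0,0.75,0.004,0.0012,0,0,0.75,0.005,0.0014,0,0,0.75,0.005,0.0014,0,0])

```text
time_s: 13.73
tool_pos: [615.8, -17.3, 39.9]
orientation: [[0.056, 0.08, -0.995], [0.959, 0.275, 0.076], [0.28, -0.958, -0.062]]
contact_force: [-0.9, -5.0, 0.2]
opening: 23.8
```

Call:
arm_command(motion=[0.75,0.002,0.0006,0,0,0.75,0.003,0.001,0,0,0.75,0.003,0.001,0,0])

```text
time_s: 13.98
tool_pos: [615.9, -17.0, 39.9]
orientation: [[0.057, 0.081, -0.995], [0.96, 0.27, 0.077], [0.275, -0.959, -0.062]]
contact_force: [-2.3, -7.3, 1.3]
opening: 23.6
```

```bash
python3 mv.py; python3 - <<'E'
from h import *
save('scene','sc6.png',(270,170,370,300),5); save('top','tp6.png',(270,170,370,290),5)
a=cv2.imread('pics/sc6.png');b=cv2.imread('pics/tp6.png');a=cv2.resize(a,(400,520));b=cv2.resize(b,(400,520));cv2.imwrite('pics/m6.png',np.hstack([a,b]))
E
```

```text
13.9833 q [ -11.   51.   33.  104.  -62.   48. -122.] p [615.9 -17.   39.9] F [-2.3 -7.3  1.3] open 23.6
[[0.057, 0.081, -0.995], [0.96, 0.27, 0.077], [0.275, -0.959, -0.062]]
```

View pics/m6.png

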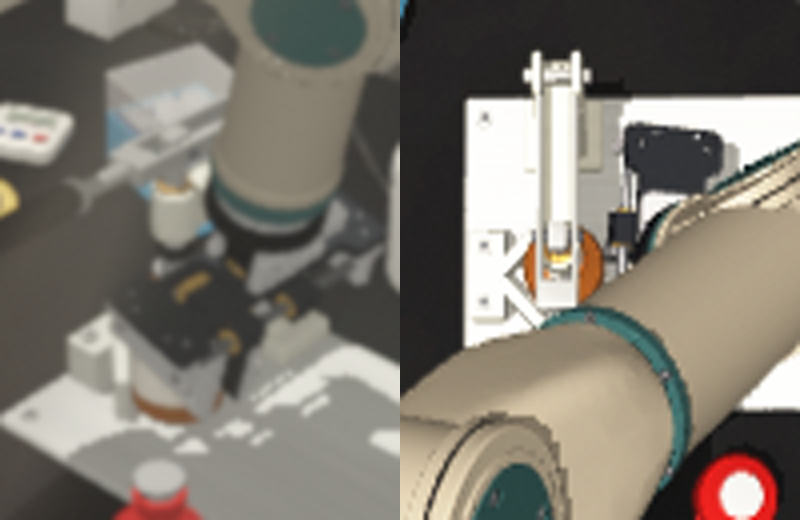

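```bash
python3 mv.py 615,-30,41 612,-110,44 600,-115,150 590,-115,300
```

```text
14.0833 q [ -11.   51.   33.  104.  -62.   48. -122.] p [615.9 -17.1  39.8] F [-2.7 -6.6  1.7] open 23.7
[[0.057, 0.081, -0.995], [0.96, 0.271, 0.077], [0.276, -0.959, -0.062]]
615,-30,41 [-0.0122 -0.0047 -0.0002] len 13.0
612,-110,44 [-0.0883 -0.0295 -0.0036] len 93.1
600,-115,150 [-0.0645 -0.1335  0.0014] len 148.3
590,-115,300 [-0.0238 -0.2782  0.002 ] len 279.2
```

Call:
arm_command(motion=[0.75,-0.005,-0.002,0,0,0.75,-0.012,-0.0047,0,0,0.75,-0.03,-0.01,-0.001,0,0.75,-0.06,-0.02,-0.002,0,0.75,-0.088,-0.0295,-0.0035,0,0.75,-0.088,-0.0295,-0.0035,0,0.9,-0.08,-0.065,0,0,0.9,-0.072,-0.1,0.001,0,0.9,-0.0645,-0.1335,0.0014,0,1,-0.055,-0.17,0.0014,0,1,-0.045,-0.21,0.002,0,1,-0.035,-0.245,0.002,0,1,-0.024,-0.278,0.002,0,1,-0.024,-0.278,0.002,0,1,-0.024,-0.278,0.002,0])

```text
time_s: 15.33
tool_pos: [590.7, -114.9, 301.9]
orientation: [[0.055, 0.085, -0.995], [0.959, 0.271, 0.076], [0.276, -0.959, -0.066]]
contact_force: [-0.1, 0.6, -0.7]
opening: 0.6
```

```bash
python3 mv.py 540,-30,320 477,21,290 477,21,250; python3 - <<'E'
from h import *
save('scene','sc7.png',(270,170,370,300),5); save('top','tp7.png',(270,170,370,290),5)
a=cv2.imread('pics/sc7.png');b=cv2.imread('pics/tp7.png');a=cv2.resize(a,(400,520));b=cv2.resize(b,(400,520));cv2.imwrite('pics/m7.png',np.hstack([a,b]))
print([(np.round(d['at'],1),round(d['confidence'],2)) for l in ('bottle','nest','lever_grip') for d in spotter.pinpoint('scene',l)])
E
```

```text
15.3333 q [  -9.   34.   46.   91.  -42.   74. -136.] p [ 590.7 -114.9  301.9] F [-0.1  0.6 -0.7] open 0.6
[[0.055, 0.085, -0.995], [0.959, 0.271, 0.076], [0.276, -0.959, -0.066]]
540,-30,320 [0.0836 0.0014 0.0558] len 100.5
477,21,290 [0.1208 0.0386 0.1243] len 177.6
477,21,250 [0.1097 0.077  0.127 ] len 184.6
[(array([314.6, 269.7]), 0.94), (array([393.3, 319.8]), 0.94), (array([357.1, 344. ]), 0.81), (array([310.2, 325.1]), 0.59), (array([309.5, 269.3]), 0.92), (array([271.1, 223.3]), 0.8), (array([313.5, 231.7]), 0.37)]
```

View pics/m7.png

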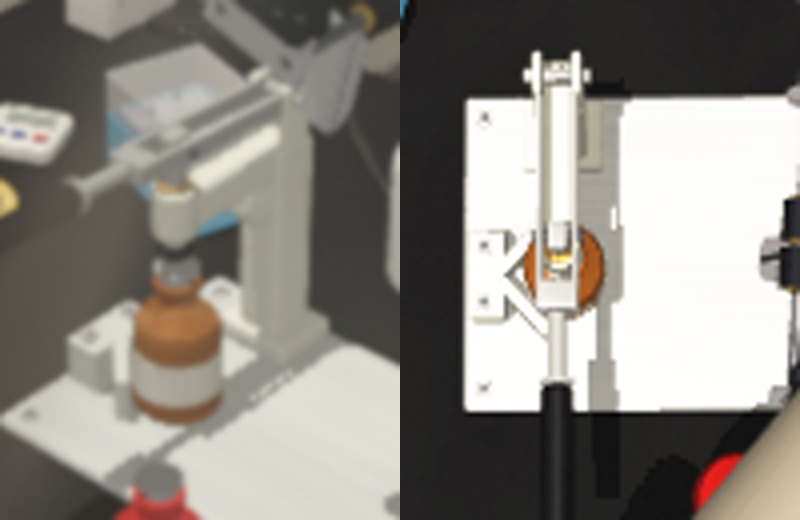

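Call:
arm_command(motion=[1,0.042,0.0007,0.028,0,1,0.084,0.0014,0.056,0,1,0.1,0.014,0.08,0,1,0.11,0.03,0.1,0,1,0.117,0.0386,0.124,0,1,0.117,0.0386,0.124,0,1,0.117,0.0386,0.124,0])

```text
time_s: 16.17
tool_pos: [474.5, 19.0, 285.4]
orientation: [[0.058, 0.076, -0.995], [0.959, 0.273, 0.076], [0.277, -0.959, -0.057]]
contact_force: [0.6, -0.8, 0.2]
opening: 0.3
```

```bash
python3 mv.py 477,17,255 477,17,242 477,17,234 ; python3 - <<'E'
from h import *
np.set_printoptions(suppress=True,precision=1)
ct,cs=get_calibration('top'),get_calibration('scene')
print(onz((311.25,236),72,ct), proj([[617,21,72],[617,51,72],[617,-9,72]],ct))
save('scene','sc8.png',(240,150,370,290),5); save('wrist','wr8.png')
a=cv2.imread('pics/sc8.png');b=cv2.imread('pics/wr8.png');cv2.imwrite('pics/m8.png',np.hstack([cv2.resize(a,(390,420)),cv2.resize(b,(410,420))]))
E
```

```text
16.1667 q [ -29.   22.   49.  113.  -39.   60. -143.] p [474.5  19.  285.4] F [ 0.6 -0.8  0.2] open 0.3
[[0.058, 0.076, -0.995], [0.959, 0.273, 0.076], [0.277, -0.959, -0.057]]
477,17,255 [-0.0102  0.0288 -0.0009] len 30.5
477,17,242 [-0.0138  0.0412 -0.0002] len 43.5
477,17,234 [-0.016   0.0489  0.0003] len 51.5
[605.8  19.3  72. ] [[310.7 232.1]
 [300.3 232.2]
 [321.1 232.1]]
```

View pics/m8.png

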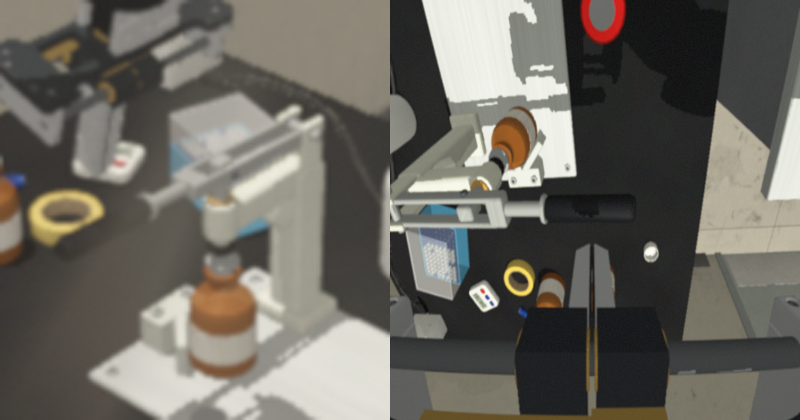

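Call:
arm_command(motion=[1,-0.007,0.02,-0.001,0,1,-0.012,0.035,0,0,1,-0.0138,0.0412,0,0,1,-0.015,0.045,0,0,1,-0.016,0.049,0,0,1,-0.016,0.049,0,0])

```text
time_s: 16.77
tool_pos: [480.2, 14.3, 234.6]
orientation: [[0.059, 0.08, -0.995], [0.96, 0.27, 0.079], [0.275, -0.96, -0.061]]
contact_force: [-0.5, -1.2, 2.1]
opening: 0.5
```

```bash
python3 mv.py 477,17,215 477,17,205 477,17,198 477,17,194; python3 - <<'E'
from h import *
save('scene','sc9.png',(240,150,370,290),5); save('wrist','wr9.png')
a=cv2.imread('pics/sc9.png');b=cv2.imread('pics/wr9.png');cv2.imwrite('pics/m9.png',np.hstack([cv2.resize(a,(390,420)),cv2.resize(b,(410,420))]))
E
```

```text
16.7667 q [ -25.   26.   46.  117.  -45.   54. -136.] p [480.2  14.3 234.6] F [-0.5 -1.2  2.1] open 0.5
[[0.059, 0.08, -0.995], [0.96, 0.27, 0.079], [0.275, -0.96, -0.061]]
477,17,215 [-0.003   0.0193  0.0046] len 20.0
477,17,205 [-0.0058  0.0288  0.0052] len 29.9
477,17,198 [-0.0077  0.0356  0.0057] len 36.8
477,17,194 [-0.0088  0.0394  0.0059] len 40.8
```

View pics/m9.png

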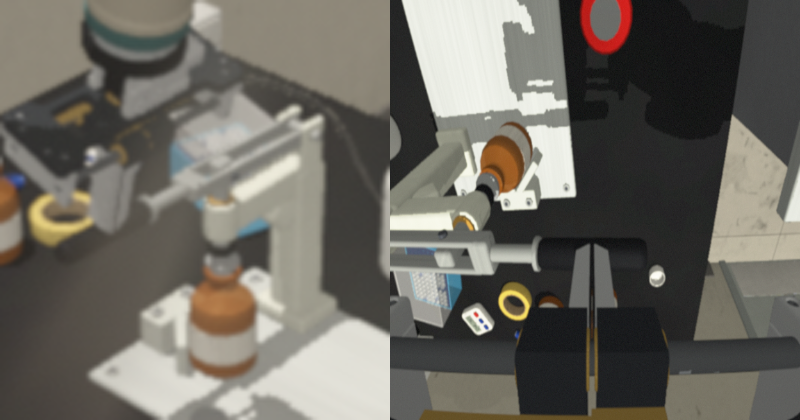

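Call:
arm_command(motion=[1,-0.001,0.006,0.001,0,1,-0.002,0.012,0.002,0,1,-0.003,0.0193,0.003,0,1,-0.005,0.025,0.004,0,1,-0.0058,0.029,0.004,0,1,-0.0067,0.032,0.004,0,1,-0.0077,0.0356,0.005,0,1,-0.0077,0.0356,0.005,0])

```text
time_s: 17.53
tool_pos: [480.0, 16.4, 199.1]
orientation: [[0.059, 0.085, -0.995], [0.96, 0.269, 0.08], [0.275, -0.959, -0.066]]
contact_force: [1.9, -3.0, 8.5]
opening: 0.7
```

```bash
python3 mv.py 477,17,195 477,17,192; python3 - <<'E'
from h import *
save('scene','sc10.png',(240,150,370,290),5); save('wrist','wr10.png')
a=cv2.imread('pics/sc10.png');b=cv2.imread('pics/wr10.png');cv2.imwrite('pics/m10.png',np.hstack([cv2.resize(a,(390,420)),cv2.resize(b,(410,420))]))
E
```

```text
17.5333 q [ -23.   29.   43.  120.  -49.   50. -131.] p [480.   16.4 199.1] F [ 1.9 -3.   8.5] open 0.7
[[0.059, 0.085, -0.995], [0.96, 0.269, 0.08], [0.275, -0.959, -0.066]]
477,17,195 [-0.0007  0.0038  0.0033] len 5.1
477,17,192 [-0.0015  0.0067  0.0035] len 7.7
```

View pics/m10.png

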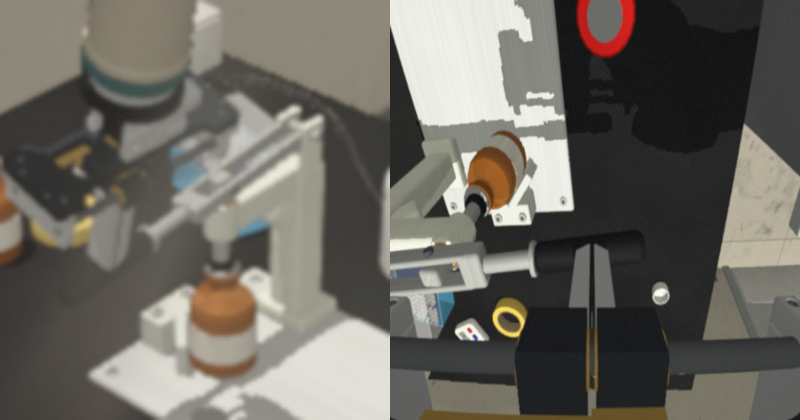

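Lever coming down, ~8.5 N, the foot is on the stopper. I'll press further until the force rises sharply.

Call:
arm_command(motion=[1,-0.0004,0.002,0.0,0,1,-0.0008,0.004,0.0,0,1,-0.0008,0.004,0.0,0])

```text
time_s: 17.88
tool_pos: [480.3, 16.4, 197.0]
orientation: [[0.06, 0.087, -0.994], [0.959, 0.272, 0.081], [0.278, -0.958, -0.067]]
contact_force: [-7.3, -5.2, 27.8]
opening: 0.6
```

Call:
arm_command(motion=[1,-0.0004,0.002,0.0,0,1,-0.0008,0.004,0.0,0,1,-0.0008,0.004,0.0,0])

```text
time_s: 18.13
tool_pos: [480.5, 16.3, 195.8]
orientation: [[0.06, 0.089, -0.994], [0.957, 0.277, 0.083], [0.282, -0.957, -0.069]]
contact_force: [-10.9, -6.3, 38.5]
opening: 0.6
```

```bash
python3 mv.py 480,16,212 480,15,235 478,15,290; python3 - <<'E'
from h import *
save('scene','sc11.png',(280,200,350,290),6)
E
```

```text
18.1333 q [ -22.   29.   43.  120.  -50.   50. -130.] p [480.5  16.3 195.8] F [-10.9  -6.3  38.5] open 0.6
[[0.06, 0.089, -0.994], [0.957, 0.277, 0.083], [0.282, -0.957, -0.069]]
480,16,212 [ 0.0042 -0.0156 -0.0007] len 16.2
480,15,235 [ 0.0097 -0.0379 -0.0023] len 39.2
478,15,290 [ 0.0252 -0.0907 -0.0041] len 94.2
```

View pics/sc11.png

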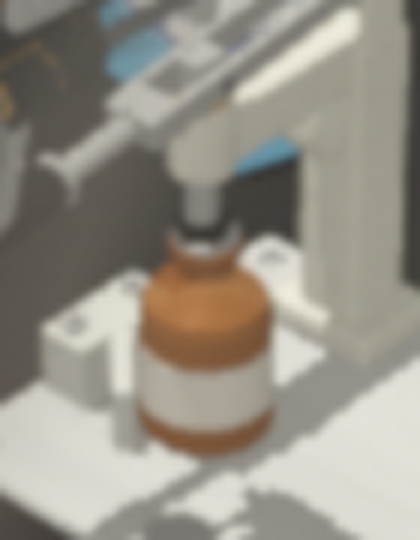

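The foot sits on the stopper and the stopper's flange is down on the neck (crop about (205,235)); the bottle is upright in the V. Next I'll let the lever up gently.

Call:
arm_command(motion=[1,0.002,-0.005,0,0,1,0.003,-0.01,0,0,1,0.004,-0.0156,-0.0007,0,1,0.006,-0.023,-0.001,0,1,0.008,-0.031,-0.002,0,1,0.0097,-0.038,-0.002,0,1,0.012,-0.05,-0.003,0,1,0.018,-0.07,-0.004,0,1,0.025,-0.0907,-0.004,0,1,0.025,-0.0907,-0.004,0,1,0.025,-0.0907,-0.004,0])

```text
time_s: 19.1
tool_pos: [478.0, 15.4, 290.7]
orientation: [[0.058, 0.09, -0.994], [0.957, 0.277, 0.081], [0.283, -0.957, -0.07]]
contact_force: [-0.6, 0.4, -0.2]
opening: 0.5
```

```bash
python3 mv.py ; python3 - <<'E'
from h import *
save('scene','sc12.png',(240,150,370,290),5);save('top','tp12.png')
a=cv2.imread('pics/sc12.png');b=cv2.imread('pics/tp12.png')[150:330,190:460];cv2.imwrite('pics/m12.png',np.hstack([cv2.resize(a,(390,420)),cv2.resize(b,(410,420))]))
E
```

```text
19.1 q [ -29.   21.   49.  113.  -39.   60. -143.] p [478.   15.4 290.7] F [-0.6  0.4 -0.2] open 0.5
[[0.058, 0.09, -0.994], [0.957, 0.277, 0.081], [0.283, -0.957, -0.07]]
```

View pics/m12.png

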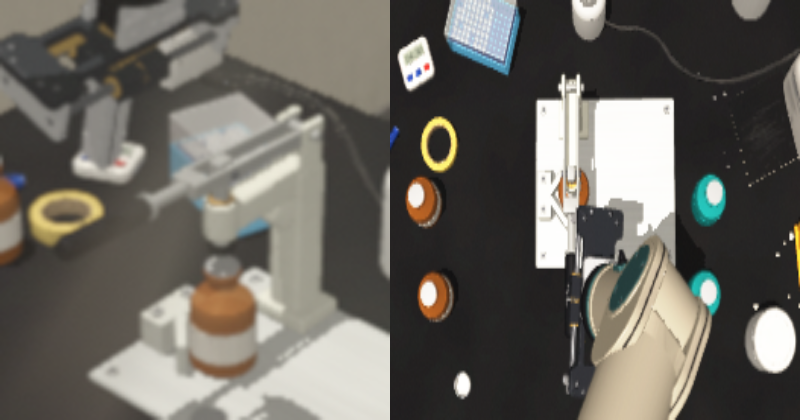

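```bash
python3 - <<'E'
from h import *
a=cv2.imread('pics/sc8_raw.png')[205:290,285:345];b=cv2.imread('pics/sc12_raw.png')[205:290,285:345]
cv2.imwrite('pics/cmp.png',cv2.resize(np.hstack([a,b]),(720,510),interpolation=cv2.INTER_CUBIC))
E
```

```text
(no output)
```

View pics/cmp.png

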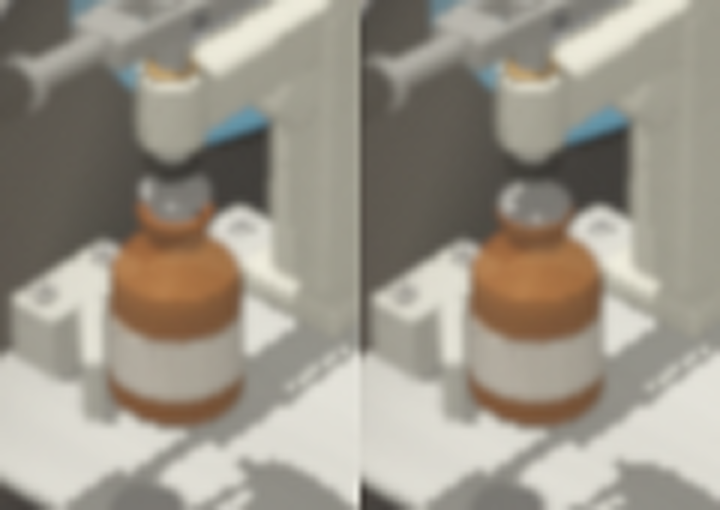

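Before and after: the stopper is now flush on the neck, the bottle hasn't moved, and the lever is up. Handing in.

```bash
python3 -c "
from bench import arm
print(arm.sign_off(), arm.get_state()['time_s'])"
```

```text
the job is handed in; nothing more can be done
the job is handed in; nothing more can be done
```

The bottle is in the V-block with its stopper pressed home and the lever back up. I handed the job in at about 19.2 s of the 54 s allowed; no verdict was reported.

- **Tilting the hand:** the moves can't tilt the tool directly. I ran it against the wrist joint's limit high up and picked up a lean of about 16°, so the hand would clear the press head.
- **Pushing the bottle:** I pushed it low along the plate, with the fingers set about 24 mm apart as an open fork. It stopped where calculated, with about 7 N on the tool, and showed under the ram with the stopper still raised.
- **Pressing the stopper:** I pressed the lever grip down about 40 mm. The force went from 8.5 N while the stopper moved to 38 N when it stopped hard. Then I let the lever spring back up.

**Last checks:**
- Before-and-after pictures show the stopper lowered onto the neck and the bottle upright and unmoved, with the ram foot clear above it.
- The force on the tool was about zero, with the hand roughly 50 mm above the grip.
- The finished bottles, the jar and the look-alikes looked in place. I checked that by eye only, and the arm hid the red bottle in the last top picture.
- One check was weaker: a rough reading of the seated bottle in the top picture came out 11 mm off the nest along world x. The head partly hid the bottle there. I relied on the V-block contact and the side picture instead.

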